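# Load the prep board: pan home, garlic down the opening

## Robot

A 7-joint arm with a two-finger parallel gripper is mounted at the origin on a cart in front of the work surface, level with it; the furniture and walls round the work are solid. World frame = base frame: x ahead of the robot, y to its left, z up, the work surface at z = 0. Lengths are in m, angles in rad, forces in N, time in s.
With the tool pointing down it reaches from about 0.35 to 0.9 m from the base axis. Payload 8.1 kg.
Tool frame: the origin (TCP) lies between the finger pads; the fingertips stand 22 mm ahead of it and the grasp point (between the pads) lies 3 mm ahead of it (arm.tip_reach is the distance from the TCP to the fingertips, in m); z points along the fingers, y is the line along which they close (so a half turn about z gives the same grasp; the last joint's range is limited). The gripper opens to 92 mm and grips with 3 to 60 N. Pads are 19 mm wide; open, the fingers measure 130 mm over their backs; the gripper's body (75 mm by 190 mm) begins 47 mm behind the grasp point.
Start: joints at [-1.403, 0.434, 0.025, 1.573, -0.012, 1.134, -0.075], TCP at [0.167, 0.602, 0.249] pointing down, gripper open.
Joint ranges: [-2.62, 2.62], [-0.44, 2.09], [-1.27, 1.32], [0.08, 2.57], [-1.32, 4.46], [0.12, 2], [-2.74, 2.74]. Speed limits (rad/s): [2.22, 2.22, 3.01, 3.01, 3.14, 3.14, 3.14].

## Interface

Orientations are given as a rotation vector (axis times angle).
In Python, from cell import telemetry, vision, job, arm gives the robot as it stands. The module is installed in compiled form; this text tells all that it offers.
- The arm moves only by the shell command python3 -m creep 'ROWS' [FORCE]. ROWS is text: rows parted by semicolons, each of 7 numbers parted by spaces: the finger opening in cm, from 0 to 9.18, then the shift along the tool's x, y, z in cm, then the turn, a rotation vector about the tool's x, y, z in degrees. A call has 1 to 5 rows; each row is the pose to reach, as a shift and turn from the pose commanded when the call began, along the tool's axes at that moment; what a row does not reach only later rows make up. A row lasts 1/8 s, in which the tool goes at most 62.5 mm and 10.7 degrees, less where a joint would pass 70% of its speed; a pose out of reach is approached as far as the arm can. A call with a gripper value outside its range is refused whole. The fingers move at their own pace and stop on an object; FORCE is the grip in N (left out, the last holds). Time passes only in rows, so rows that repeat a pose let the fingers close. It gives the time, the measured TCP pose, the force, the opening and the grip force at its end, in the units of the state.
- telemetry.observe(): the state, without advancing time (a new reading comes with each control period).
- vision.get_image(name): name is "side" or "top"; returns the picture (384x512x3 uint8, red, green, blue); there is no depth.
- vision.camera_info(name): a dict with "fov_y" (degrees; the focal length in pixels is half the picture's height over the tangent of half this angle, whatever the lens; pixels are square), "cx", "cy" (the principal point, pixels), "extrinsics" (4x4, takes a point from camera to world coordinates). Camera axes: x right, y down, z forward; pixel columns grow to the right and rows downward; lengths in m; the calibration is good to about 2 mm. A picture is of the moment at which its call begins. camera_info takes no time and is no camera call.
- job.sign_off(): hands the job in; it is judged then, once.
The state is a dict: "clock": time; "joints": joint angles; "dq": joint speeds; "joint_efforts": joint torques, N m; "position": TCP position; "ee_rot": TCP orientation; "force": force on the tool from outside, world axes, zero at the start; "ft_torque": the same for the moment, N m; "width": opening from 0.0 (shut) to 1.0 (fully open); "gripper_force": force on a finger pad.
Only numpy, scipy, OpenCV 4.12 (cv2) and the standard library are available. Lean on these libraries where they do the work, as an engineer would, in place of code of your own. Each camera call takes 0.05 s, during which the arm holds its last target. There are 200 camera calls.

## Task

Push the small steel pan along the worktop into the bay under the raised wooden chopping board, fully home against the stop at the back of the bay, so that it sits below the board's square opening. Then sweep the garlic bulb along the board so that it drops through the opening into the pan. Only push and nudge with the fingers: do not grip, lift or squeeze the pan or the garlic, and leave the mug, spice jar, salt shaker and peeler behind the work where they are.

Things in the scene. Friction and masses are not known exactly. Their poses are not given: they have to be found in the camera images.
- prep_board: Raised wooden chopping board, fixed to the worktop. 200 mm along its x, 300 mm along its y; top 94 mm above the worktop, slab 20 mm thick (underside at 74 mm). Origin: on the worktop under its centre; at yaw 0 its x points away from the robot, its +y to the robot's left. Under its +y part is a bay, open only towards +y (see bay_stop); the closed -y part has no opening above it.
- opening (a point): Centre of the square opening through the board, at the board's top surface: x = 0, y = +85 mm, z = 94 mm in the board's frame; it measures 86 x 86 mm, sides parallel to the board's edges.
- bay_stop (a point): Centre of the face of the bay's back stop, 30 mm above the worktop: x = 0, y = +30 mm in the board's frame; the face looks towards +y, out of the bay. The bay's side walls have their inner faces at x = +62 and -62 mm and rounded noses at the mouth, y = +137 mm; the board's edge above is at y = +150 mm.
- prep_pan: Loose open steel pan, 0.22 to 0.43 kg, on the worktop outside the bay's mouth. Over its rim 116 mm along its x, 145 mm along its y, 66 mm high; walls 3 mm inside the rim, inside 102 x 131 mm, floor 4 mm. Origin: centre of its underside. It enters the bay lengthwise (4 mm free each side); home, its origin is at x = 0, y = +102.5 mm in the board's frame and 25 mm of it stand out.
- garlic: Garlic bulb on the board's top, on the part without an opening (towards -y), 60x57x58 mm, about 0.04 kg; origin at the middle of its base as it starts (turns with the bulb if it rolls). It slides or rolls when pushed.
- garlic_centre (a point): Middle of the garlic bulb, 27 mm above its base; about 121 mm above the worktop while it is on the board, below 60 mm when it lies in the pan.
- mug: Bystander: two-tone mug, 78 mm across and 92 mm high, origin under its bounding-box centre.
- spice_jar: Bystander: spice jar with a screw cap, 46 mm across and 106 mm high, origin under its centre.
- salt_shaker: Bystander: salt shaker, 44 mm across and 90 mm high, origin under its centre.
- peeler: Bystander: vegetable peeler lying flat at the back of the worktop, 170x25x18 mm, origin under its centre, x along its length.

How it is judged:
By the outcome, as a careful person would: the job done as asked, in the order asked, and still so for the second after the job is handed in, with the robot touching nothing.
It also fails if it takes over 72 s, if anything falls off the work surface, if the arm or the gripper's body presses on something with over 40 N, if the wrist force passes 120 N, or if a joint passes its speed limit or range.

## Working session

There is one attempt and no reset: what is moved stays moved. The work goes in short steps, Python scripts to look and compute and a shell command to move; the robot and the scene stay as the last step left them, time stands still between calls to the robot, and variables do not carry over. Pictures are saved under pics/ and viewed, at most 10 in all, crops included, and the job is handed in when it is done.

```bash
mkdir -p pics
python3 - <<'E'
from cell import telemetry, vision, job, arm
import cv2
for n in("top","side"):
    im=vision.get_image(n); cv2.imwrite(f"pics/{n}0.png",im[:,:,::-1])
    i=vision.camera_info(n); print(n,i)
s=telemetry.observe(); print(s, arm.tip_reach)
E
```

```text
top {'fov_y': 52.045409990160984, 'cx': 257.53406726542755, 'cy': 192.32918865238463, 'extrinsics': array([[-0.10796375, -0.96550504,  0.23694693,  0.43193495],
       [-0.99415018,  0.10558123, -0.02276026,  0.05678959],
       [-0.003042  , -0.23801811, -0.97125595,  0.94353295],
       [ 0.        ,  0.        ,  0.        ,  1.        ]])}
side {'fov_y': 50.15626657134357, 'cx': 259.0124812734091, 'cy': 193.12113346126046, 'extrinsics': array([[-0.96199792, -0.16618914,  0.21665913,  0.42733602],
       [-0.27301112,  0.59990864, -0.75204691,  0.66100599],
       [-0.00499366, -0.78261791, -0.62248234,  0.63169649],
       [ 0.        ,  0.        ,  0.        ,  1.        ]])}
{'clock': 0.1, 'joints': array([-1.40261933,  0.43513232,  0.02498055,  1.57397995, -0.01160538,
        1.13399419, -0.07509825]), 'dq': array([ 0.00079227, -0.00204344,  0.00064499, -0.0018549 , -0.00048351,
        0.00132794, -0.00017371]), 'joint_efforts': array([ 4.75161840e-03, -6.69133401e+01,  9.88886990e-01, -3.15142894e+01,
       -6.04660087e-02,  3.73913522e-02,  6.16657599e-05]), 'position': array([0.16711411, 0.60181566, 0.24804666]), 'ee_rot': array([-4.24147026e-01, -3.11276522e+00,  2.14770961e-03]), 'force': array([ 0.16732048,  0.44174132, -0.57519149]), 'ft_torque': array([0.0241479 , 0.00772138, 0.00088093]), 'gripper_force': 0.0, 'width': 1.0022388326278384} 0.022
```

View pics/top0.png

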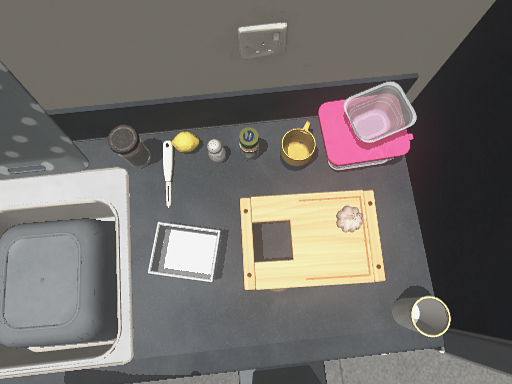

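View pics/side0.png

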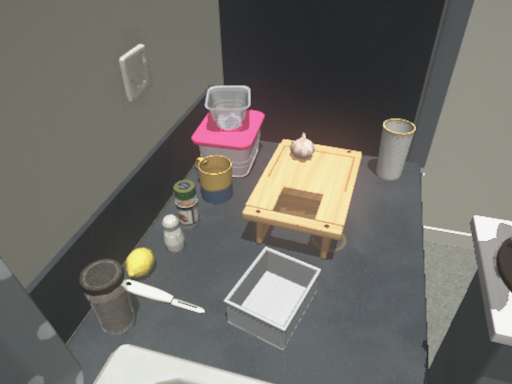

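The top view shows the pan at about (150–221, 222–283), the board at (241–384, 190–290), the opening at (272, 240) and the garlic at (349, 219). The side view agrees.

```bash
cat > h.py <<'E'
import numpy as np, cv2
from cell import vision, telemetry
from scipy.spatial.transform import Rotation as R
def ray(n,uv,z):
    i=vision.camera_info(n);f=192/np.tan(np.radians(i["fov_y"]/2));T=i["extrinsics"]
    uv=np.asarray(uv,float).reshape(-1,2)
    d=np.c_[(uv[:,0]-i["cx"])/f,(uv[:,1]-i["cy"])/f,np.ones(len(uv))]@T[:3,:3].T
    return (T[:3,3]+d*((z-T[2,3])/d[:,2])[:,None])[:,:2]
def big(m,box):
    a=np.zeros_like(m);x0,x1,y0,y1=box;a[y0:y1,x0:x1]=m[y0:y1,x0:x1]
    c=max(cv2.findContours(a,cv2.RETR_EXTERNAL,cv2.CHAIN_APPROX_NONE)[0],key=cv2.contourArea)
    return c.reshape(-1,2)
def rect(p):
    r=cv2.minAreaRect((p*1000).astype(np.float32)); return np.array(r[0]),r[1],r[2],cv2.boxPoints(r)
def tcp():
    s=telemetry.observe();M=R.from_rotvec(s["ee_rot"]).as_matrix();return s["position"],M,s
E
python3 - <<'E'
from h import *
np.set_printoptions(precision=1,suppress=True)
im=vision.get_image("top");cv2.imwrite("pics/t.png",im[:,:,::-1])
hsv=cv2.cvtColor(im,cv2.COLOR_RGB2HSV);g=im.max(2)
wood=((hsv[...,1]>70)&(g>120)).astype(np.uint8)
c=big(wood,(225,400,175,310));print("board",rect(ray("top",c,.094)),len(c))
pan=(g>110).astype(np.uint8)
c=big(pan,(135,235,210,295));print("pan",rect(ray("top",c,.066)),c.min(0),c.max(0))
gl=((hsv[...,1]<90)&(g>90)).astype(np.uint8)
c=big(gl,(325,375,197,245));print("garlic",ray("top",c,.121).mean(0)*1000,rect(ray("top",c,.121)))
dk=(g<110).astype(np.uint8)
c=big(dk,(250,298,215,265));print("open",c.min(0),c.max(0),rect(ray("top",c,.094)))
p,M,s=tcp();print(p,M)
big2=cv2.resize(im[170:320,130:400],None,fx=2.9,fy=2.9,interpolation=cv2.INTER_CUBIC);cv2.imwrite("pics/crop.png",big2[:,:,::-1])
E
```

```text
board (array([523.7, -65.7]), (298.6587829589844, 205.23841857910156), 87.43478393554688, array([[ 414.5, -210.3],
       [ 619.5, -219.5],
       [ 632.9,   78.8],
       [ 427.9,   88. ]], dtype=float32)) 562
pan (array([530.9, 214.3]), (227.2831268310547, 184.99407958984375), 83.80423736572266, array([[426.7, 111.3],
       [610.6,  91.3],
       [635.1, 317.3],
       [451.2, 337.2]], dtype=float32)) [135 210] [234 294]
garlic [ 548.2 -136.2] (array([ 551.5, -136.2]), (81.52308654785156, 98.3863296508789), 83.78282928466797, array([[ 498.2, -171.4],
       [ 596. , -182.1],
       [ 604.8, -101. ],
       [ 507. ,  -90.4]], dtype=float32))
open [252 222] [292 261] (array([529.3,  18.3]), (81.26591491699219, 83.12490844726562), 87.66046142578125, array([[486.1, -20.7],
       [569.1, -24. ],
       [572.4,  57.2],
       [489.4,  60.5]], dtype=float32))
[0.2 0.6 0.2] [[-1.   0.3 -0. ]
 [ 0.3  1.  -0. ]
 [-0.  -0.  -1. ]]
```

View pics/crop.png

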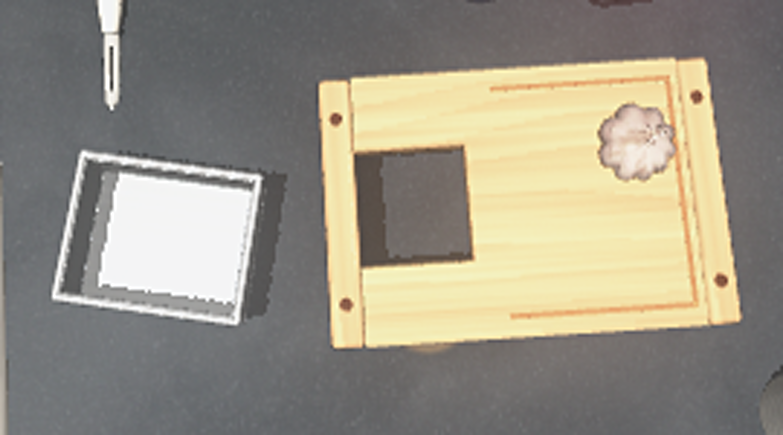

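The crop (2.9x from (130,170)) shows clear corners: pan rim (82,152) (262,174) (240,323) (53,297); board (318,82) (707,58) (741,322) (332,349); garlic about (637,142). The pan lies at +y of the mouth, turned about −10° relative to the board.

Run:
```python
from h import *
np.set_printoptions(precision=1,suppress=True)
im=cv2.imread("pics/t.png")[:,:,::-1];hsv=cv2.cvtColor(im,cv2.COLOR_RGB2HSV);g=im.max(2)
o=np.array([130,170])
P=lambda l:(np.array(l)+.5)/2.9-.5+o
b=ray("top",P([(318,82),(707,58),(741,322),(332,349)]),.094)*1000
print("board",b,b.mean(0),np.linalg.norm(np.diff(b,axis=0),axis=1))
yb=(b[0]+b[3]-b[1]-b[2])/2;print("board y dir deg",np.degrees(np.arctan2(-yb[0],yb[1])))
p=ray("top",P([(82,152),(262,174),(240,323),(53,297)]),.066)*1000
print("pan",p,p.mean(0),np.linalg.norm(np.diff(p,axis=0),axis=1))
yp=(p[0]+p[3]-p[1]-p[2])/2;print("pan ydir",np.degrees(np.arctan2(-yp[0],yp[1])))
w=((g>140)).astype(np.uint8)
for t in(130,150,170):
  c=big((g>t).astype(np.uint8),(144,226,216,288));r=rect(ray("top",c,.066));print(t,r[0],r[1],r[2])
lab=cv2.cvtColor(im,cv2.COLOR_RGB2LAB)
gl=(lab[...,2]<150).astype(np.uint8);c=big(gl,(328,366,200,238));r=rect(ray("top",c,.121));print("garlic",r[0],r[1],c.min(0),c.max(0))
C=b.mean(0);a=np.arctan2(-yb[0],yb[1]);Rb=np.array([[np.cos(a),-np.sin(a)],[np.sin(a),np.cos(a)]])
for n,q in(("garlic",r[0]),("pan",p.mean(0))):print(n,"in board",(q-C)@Rb)
for q in[(0,85),(0,102.5),(0,137),(0,175)]:print(q,C+Rb@np.array(q))
```

```text
board [[ 630.8   78.4]
 [ 617.2 -220.3]
 [ 419.4 -209.7]
 [ 432.6   87.5]] [525. -66.] [299.  198.  297.5]
board y dir deg -2.572102313890479
pan [[601.7 267.2]
 [569.3 129.3]
 [458.9 155.3]
 [493.3 294.3]] [530.8 211.5] [141.6 113.4 143.1]
pan ydir -13.555859764471133
130 [530.8 212.7] (144.25946044921875, 116.79159545898438) 75.9946517944336
150 [530.2 212.7] (143.74288940429688, 115.11669921875) 75.98784637451172
170 [530.4 212.9] (143.46966552734375, 114.59812927246094) 76.06111907958984
garlic [ 554.8 -148.9] (55.03670120239258, 54.201576232910156) [336 206] [362 231]
garlic in board [ 33.5 -81.4]
pan in board [ -6.7 277.5]
(0, 85) [528.8  18.9]
(0, 102.5) [529.6  36.4]
(0, 137) [531.2  70.9]
(0, 175) [532.9 108.8]
```

Run:
```python
import cv2,numpy as np
a=cv2.imread("pics/t.png")[60:384,0:200];b=cv2.imread("pics/side0.png")[180:384,0:260]
a=cv2.resize(a,None,fx=1.8,fy=1.8);b=cv2.resize(b,None,fx=1.6,fy=1.6)
c=np.zeros((600,790,3),np.uint8);c[:a.shape[0],:a.shape[1]]=a;c[:b.shape[0],365:365+b.shape[1]]=b
cv2.imwrite("pics/left.png",c)
```

```text
(no output)
```

View pics/left.png

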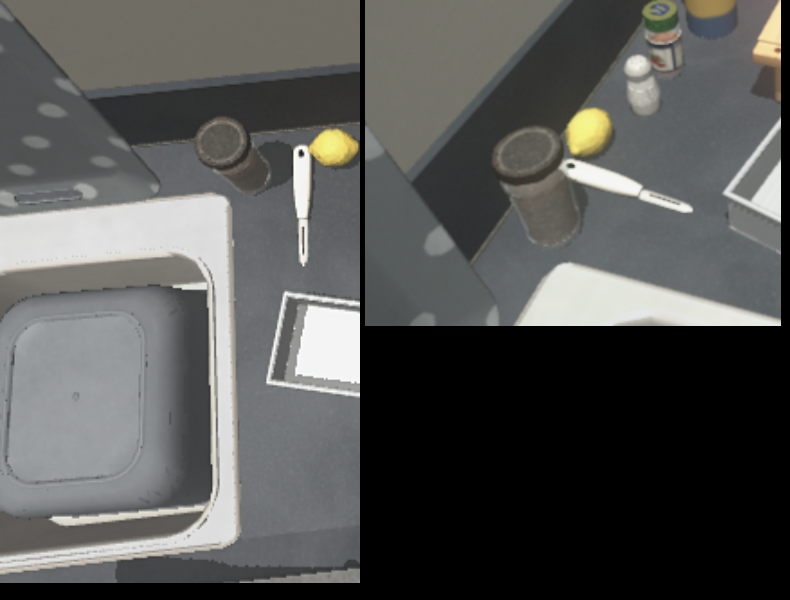

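```bash
cat >> h.py <<'E'
a=np.radians(-2.57);Rb=np.array([[np.cos(a),-np.sin(a)],[np.sin(a),np.cos(a)]]);C=np.array([525.,-66.])
def goal(bx,by,z,yaw=0):
    "board-frame mm target, yaw of tool y relative to board x, deg -> shift cm, turn deg"
    p,M,s=tcp();t=np.r_[C+Rb@[bx,by],z]/1000;w=a+np.radians(yaw)
    y=np.array([np.cos(w),np.sin(w),0]);zz=np.array([0,0,-1.]);G=np.c_[np.cross(y,zz),y,zz]
    d=M.T@(t-p)*100;r=np.degrees(R.from_matrix(M.T@G).as_rotvec())
    print("shift",d.round(2),"turn",r.round(1),"world",t.round(3))
def st():
    p,M,s=tcp();b=Rb.T@(p[:2]*1000-C);y=Rb.T@M[:2,1]
    print("board",b.round(1),"z",round(p[2]*1000,1),"yaw",np.degrees(np.arctan2(y[1],y[0])).round(1),"F",s["force"].round(1),"t",s["clock"],"w",round(s["width"],2))
E
python3 -c "
from h import *
st();goal(2,400,250);goal(2,400,67)
print(ray('top',[[88,165],[128,168],[132,360]],0))"
```

```text
board [-387.5  651.2] z 248.1 yaw 77.0 F [ 0.   1.2 -0.3] t 0.15 w 1.0
shift [-43.58 -15.75  -0.17] turn [-0.1  0.  77. ] world [0.545 0.334 0.25 ]
shift [-43.58 -15.73  18.13] turn [-0.1  0.  77. ] world [0.545 0.334 0.067]
[[0.7788912  0.45114093]
 [0.76000321 0.35121049]
 [0.30847344 0.35575727]]
```

```bash
python3 -m creep '5 -10 -3 0 0 0 10;5 -18 -6 0 0 0 20;5 -26 -9 0 0 0 30;5 -34 -12 0 0 0 40;5 -43.6 -15.7 0 0 0 50'; python3 -c "
from h import *
st();goal(2,400,250);goal(2,400,67)"
```

```text
clock: 0.78
position: [0.4247, 0.4221, 0.2487]
ee_rot: [-1.707, -2.637, -0.0]
force: [-0.2, 0.2, 1.0]
width: 0.556
gripper_force: 0.0
board [-122.   483.1] z 248.7 yaw 26.7 F [-0.2  0.2  1. ] t 0.775 w 0.56
shift [-13.     7.34  -0.13] turn [-0.  -0.  26.7] world [0.545 0.334 0.25 ]
shift [-13.     7.34  18.17] turn [-0.  -0.  26.7] world [0.545 0.334 0.067]
```

```bash
python3 -m creep '5 0 0 0 0 0 10;5 0 0 0 0 0 20;5 0 0 0 0 0 26.7;5 0 0 0 0 0 26.7;5 0 0 0 0 0 26.7'; python3 -c "
from h import *
st();goal(2,400,250);goal(2,400,67)"
```

```text
clock: 1.4
position: [0.4233, 0.4234, 0.2486]
ee_rot: [2.261, 2.181, -0.001]
force: [-0.2, -0.8, -0.1]
width: 0.546
gripper_force: 0.0
board [-123.6  484.4] z 248.6 yaw 0.5 F [-0.2 -0.8 -0.1] t 1.4 w 0.55
shift [-8.55 12.48 -0.14] turn [-0.   0.   0.5] world [0.545 0.334 0.25 ]
shift [-8.54 12.49 18.16] turn [-0.   0.   0.5] world [0.545 0.334 0.067]
```

```bash
python3 -m creep '5 -4.5 6.5 0 0 0 0.5;5 -8.5 12.5 0 0 0 0.5;5 -8.5 12.5 6 0 0 0.5;5 -8.5 12.5 12 0 0 0.5;5 -8.5 12.5 18.1 0 0 0.5' && python3 -m creep '5 0 0 0 0 0 0;5 0 0 0 0 0 0'; python3 -c "
from h import *
st()"
```

```text
clock: 2.02
position: [0.5455, 0.3333, 0.0661]
ee_rot: [-2.272, -2.169, -0.001]
force: [-0.2, 1.3, 0.5]
width: 0.545
gripper_force: 0.0
clock: 2.28
position: [0.5463, 0.3342, 0.0699]
ee_rot: [2.272, 2.169, 0.004]
force: [0.1, 0.5, 0.6]
width: 0.547
gripper_force: 0.0
board [  3.3 400.8] z 69.9 yaw -0.1 F [0.1 0.5 0.6] t 2.275 w 0.55
```

```bash
python3 -m creep '5 -2.5 0 0.2 0 0 0;5 -3.3 0 0.2 0 0 0;5 -4 0 0.2 0 0 0;5 -4.7 0 0.2 0 0 0;5 -5.4 0 0.2 0 0 0' && python3 -m creep '5 -0.7 0 0 0 0 0;5 -1.4 0 0 0 0 0;5 -2 0 0 0 0 0;5 -2.5 0 0 0 0 0;5 -2.5 0 0 0 0 0'
python3 - <<'E'
from h import *
np.set_printoptions(precision=1,suppress=True)
st()
im=vision.get_image("top");cv2.imwrite("pics/t2.png",im[:,:,::-1])
c=cv2.resize(im[170:320,130:400],None,fx=2.9,fy=2.9,interpolation=cv2.INTER_CUBIC);cv2.imwrite("pics/crop2.png",c[:,:,::-1])
E
```

```text
clock: 2.9
position: [0.5424, 0.2802, 0.0661]
ee_rot: [-2.272, -2.169, -0.001]
force: [-1.1, 2.6, 1.0]
width: 0.543
gripper_force: 1.2
clock: 3.52
position: [0.5414, 0.2537, 0.0656]
ee_rot: [2.274, 2.167, -0.001]
force: [-0.8, -0.4, -0.2]
width: 0.546
gripper_force: 0.0
board [  2.  320.1] z 65.6 yaw -0.2 F [-0.8 -0.4 -0.2] t 3.525 w 0.55
```

View pics/crop2.png

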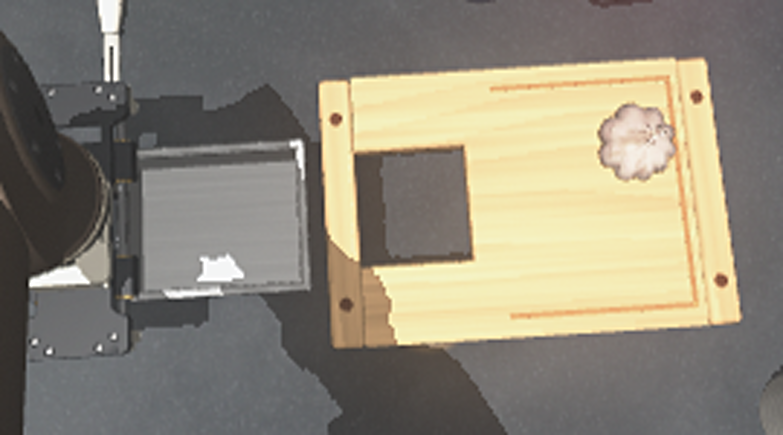

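The pan has squared up with the board (near rim corners at about (301,140) and (309,290) in the crop). Next I work out its lateral offset.

Run:
```python
from h import *
np.set_printoptions(precision=1,suppress=True)
P=lambda l:(np.array(l)+.5)/2.9-.5+np.array([130,170])
p=ray("top",P([(302,139),(310,290),(136,148),(133,298)]),.066)*1000
print((p-C)@Rb)
im=cv2.imread("pics/t2.png")
c=cv2.resize(im[210:280,165:245],None,fx=7,fy=7,interpolation=cv2.INTER_NEAREST);cv2.imwrite("pics/crop3.png",cv2.convertScaleAbs(c,alpha=1.5,beta=20))
```

```text
[[ 61.  164.8]
 [-55.  164.5]
 [ 62.2 294.2]
 [-52.4 298.2]]
```

View pics/crop3.png

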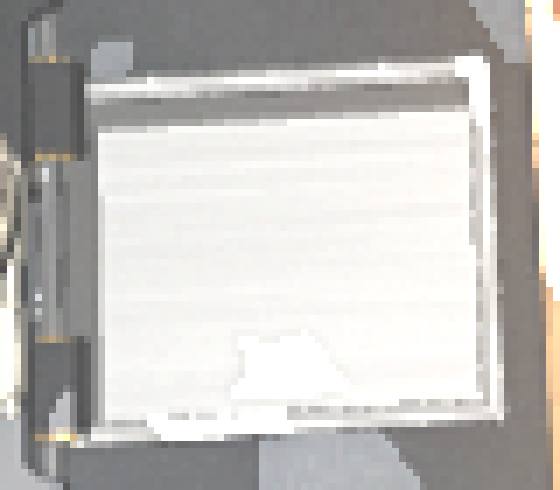

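Run:
```python
from h import *
np.set_printoptions(precision=1,suppress=True)
P=lambda l:np.array(l)/7-.5+np.array([165,210])
p=(ray("top",P([(490,57),(503,420),(88,445),(88,88)]),.066)*1000-C)@Rb
print(p,p.mean(0));d=p[:2].mean(0)-p[2:].mean(0);print(np.degrees(np.arctan2(d[0],-d[1])))
```

```text
[[ 60.8 163.3]
 [-54.6 164.9]
 [-54.  294.8]
 [ 59.  293.2]] [  2.8 229. ]
0.28356285413245047
```

```bash
python3 -m creep '5 -0.8 -0.1 0 0 0 0.2;5 -1.6 -0.2 0 0 0 0.2;5 -2.4 -0.3 0 0 0 0.2;5 -3.2 -0.3 0 0 0 0.2;5 -4 -0.3 0 0 0 0.2' && python3 -m creep '5 -0.7 0 0 0 0 0;5 -1.4 0 0 0 0 0;5 -2.1 0 0 0 0 0;5 -2.8 0 0 0 0 0;5 -3.5 0 0 0 0 0'
python3 - <<'E'
from h import *
st()
im=vision.get_image("top");cv2.imwrite("pics/t4.png",im[:,:,::-1])
s=vision.get_image("side")
a=cv2.resize(im[200:300,160:300],None,fx=2.8,fy=2.8);b=cv2.resize(s[170:320,190:380],None,fx=2,fy=2)
c=np.zeros((310,780,3),np.uint8);c[:280,:392]=a;c[:300,395:775]=b
cv2.imwrite("pics/c4.png",cv2.convertScaleAbs(c[:,:,::-1],alpha=1.4,beta=15))
E
```

```text
clock: 4.2
position: [0.5363, 0.2143, 0.0658]
ee_rot: [-2.278, -2.164, 0.0]
force: [0.3, 1.3, -0.2]
width: 0.547
gripper_force: 0.7
clock: 4.82
position: [0.5346, 0.1795, 0.0658]
ee_rot: [2.277, 2.164, 0.0]
force: [0.4, 1.1, -0.3]
width: 0.545
gripper_force: 0.7
board [ -1.4 245.7] z 65.8 yaw -0.4 F [ 0.4  1.1 -0.3] t 4.825 w 0.55
```

View pics/c4.png

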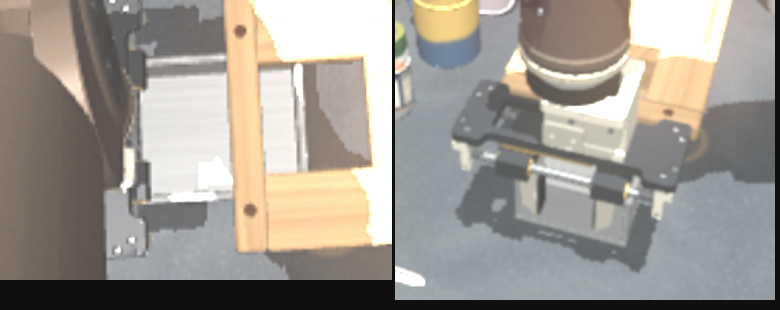

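The pan has entered the bay cleanly, with its near rim visible in the opening at (300, 120), and forces are about 1 N. About 60 mm is left, so I keep pushing.

```bash
python3 -m creep '5 -0.7 0 0 0 0 0;5 -1.4 0 0 0 0 0;5 -2.1 0 0 0 0 0;5 -2.8 0 0 0 0 0;5 -3.5 0 0 0 0 0' && python3 -m creep '5 -0.6 0 0 0 0 0;5 -1.1 0 0 0 0 0;5 -1.5 0 0 0 0 0;5 -1.8 0 0 0 0 0;5 -2 0 0 0 0 0'; python3 -c "
from h import *
st()"
```

```text
clock: 5.55
position: [0.5328, 0.1445, 0.0658]
ee_rot: [2.277, 2.164, 0.0]
force: [0.9, 1.5, -0.6]
width: 0.549
gripper_force: 1.0
clock: 6.18
position: [0.5318, 0.125, 0.0657]
ee_rot: [-2.277, -2.164, -0.0]
force: [1.0, 3.2, 0.6]
width: 0.545
gripper_force: 1.1
board [ -1.8 191.1] z 65.7 yaw -0.3 F [1.  3.2 0.6] t 6.175 w 0.55
```

Now in small steps until the stop is felt.

```bash
for i in 1; do python3 -m creep '5 -0.2 0 0 0 0 0;5 -0.3 0 0 0 0 0;5 -0.4 0 0 0 0 0;5 -0.5 0 0 0 0 0;5 -0.5 0 0 0 0 0'; done; python3 -c "
from h import *
st()"
```

```text
clock: 6.8
position: [0.5315, 0.12, 0.0657]
ee_rot: [2.277, 2.164, 0.0]
force: [-0.4, 2.4, 1.7]
width: 0.547
gripper_force: 0.8
board [ -1.8 186.1] z 65.7 yaw -0.4 F [-0.4  2.4  1.7] t 6.8 w 0.55
```

```bash
python3 -m creep '5 -0.1 0 0 0 0 0;5 -0.2 0 0 0 0 0;5 -0.3 0 0 0 0 0;5 -0.3 0 0 0 0 0;5 -0.3 0 0 0 0 0'; python3 -c "
from h import *
st()"
```

```text
clock: 7.42
position: [0.5312, 0.1192, 0.0658]
ee_rot: [-2.274, -2.165, -0.002]
force: [1.1, 8.0, 0.3]
width: 0.543
gripper_force: 4.3
board [ -2.1 185.3] z 65.8 yaw -0.2 F [1.1 8.  0.3] t 7.425 w 0.54
```

```bash
python3 -m creep '5 -0.1 0 0 0 0 0;5 -0.2 0 0 0 0 0;5 -0.2 0 0 0 0 0' ; python3 -m creep '5 0.5 0 0 0 0 0;5 3 0 0 0 0 0;5 5 0 -3 0 0 0;5 5 0 -9 0 0 0;5 5 0 -15 0 0 0'; python3 -c "
from h import *
st();goal(37,-122,250,11);goal(37,-122,130,11)"
```

```text
clock: 7.8
position: [0.531, 0.119, 0.0658]
ee_rot: [-2.272, -2.166, -0.004]
force: [-0.8, 13.1, -0.1]
width: 0.543
gripper_force: 7.0
clock: 8.43
position: [0.5334, 0.1642, 0.217]
ee_rot: [2.278, 2.163, -0.003]
force: [1.6, 0.7, 0.5]
width: 0.544
gripper_force: 0.0
board [ -1.9 230.4] z 217.0 yaw -0.4 F [1.6 0.7 0.5] t 8.425 w 0.54
shift [-35.22   4.12  -3.24] turn [ -0.1   0.1 -11.4] world [ 0.556 -0.19   0.25 ]
shift [-35.19   4.13   8.76] turn [ -0.1   0.1 -11.4] world [ 0.556 -0.19   0.13 ]
```

```bash
python3 -m creep '4 -5 0 -3.2 0 0 0;4 -10.5 1 -3.2 0 0 -3;4 -16 2 -3.2 0 0 -6;4 -21.5 3 -3.2 0 0 -9;4 -27 4 -3.2 0 0 -11.4' && python3 -m creep '4 0 0 0 0 0 0;4 0 0 0 0 0 0'
python3 - <<'E'
from h import *
st();goal(42,-122,250,11.4);goal(42,-122,130,11.4)
E
```

```text
clock: 9.05
position: [0.5596, -0.1092, 0.2477]
ee_rot: [2.05, 2.38, -0.001]
force: [1.1, -0.0, 0.1]
width: 0.437
gripper_force: 0.0
clock: 9.3
position: [0.5596, -0.1068, 0.2474]
ee_rot: [-2.052, -2.377, 0.001]
force: [0.6, -0.0, -0.7]
width: 0.435
gripper_force: 0.0
board [ 36.4 -39.2] z 247.4 yaw 11.0 F [ 0.6 -0.  -0.7] t 9.3 w 0.44
shift [-8.23 -1.02 -0.27] turn [-0.1 -0.  -0.4] world [ 0.561 -0.19   0.25 ]
shift [-8.24 -1.01 11.73] turn [-0.1 -0.  -0.4] world [ 0.561 -0.19   0.13 ]
```

```bash
python3 -m creep '4 -4.2 -0.5 0 0 0 -0.4;4 -8.3 -1 0 0 0 -0.4;4 -8.3 -1 4 0 0 -0.4;4 -8.3 -1 8 0 0 -0.4;4 -8.3 -1 11.6 0 0 -0.4' && python3 -m creep '4 0 0 0 0 0 0;4 0 0 0 0 0 0'
python3 - <<'E'
from h import *
st();goal(0,85,130,11.4)
im=vision.get_image("top");s=vision.get_image("side");cv2.imwrite("pics/t5.png",im[:,:,::-1])
a=cv2.resize(im[170:310,230:400],None,fx=2.3,fy=2.3);b=cv2.resize(s[120:270,230:400],None,fx=2.2,fy=2.2)
c=np.zeros((330,780,3),np.uint8);c[:a.shape[0],:a.shape[1]]=a;c[:b.shape[0],395:395+b.shape[1]]=b
cv2.imwrite("pics/c5.png",c[:,:,::-1])
E
```

```text
clock: 9.93
position: [0.5624, -0.1879, 0.1302]
ee_rot: [-2.039, -2.388, -0.001]
force: [0.1, 0.3, -0.2]
width: 0.437
gripper_force: 0.0
clock: 10.18
position: [0.5632, -0.1896, 0.1329]
ee_rot: [2.041, 2.387, 0.001]
force: [-0.1, -0.7, 0.7]
width: 0.432
gripper_force: 0.0
board [  43.7 -121.7] z 132.9 yaw 11.5 F [-0.1 -0.7  0.7] t 10.175 w 0.43
shift [21.13 -0.15  0.29] turn [0.1 0.  0.1] world [0.529 0.019 0.13 ]
```

View pics/c5.png

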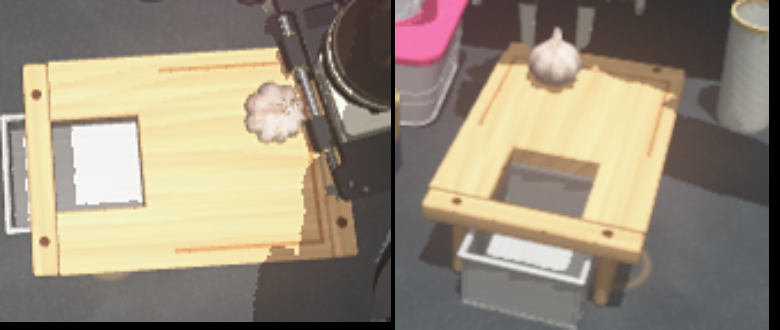

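Pan is home: its end stands out at about (15,175) in the left view, and the steel floor fills the opening. The garlic at (274,112) sits ahead of and between the two fingers. I sweep now.

```bash
python3 -m creep '4 0.7 0 0.2 0 0 0;4 1.3 0 0.3 0 0 0;4 1.9 0 0.3 0 0 0;4 2.6 0 0.3 0 0 0;4 3.3 0 0.3 0 0 0' && python3 -m creep '4 0.7 0 0 0 0 0;4 1.4 0 0 0 0 0;4 2.1 0 0 0 0 0;4 2.8 0 0 0 0 0;4 3.5 0 0 0 0 0' && python3 -m creep '4 0.7 0 0 0 0 0;4 1.3 0 0 0 0 0;4 1.9 0 0 0 0 0;4 2.5 0 0 0 0 0;4 3 0 0 0 0 0';python3 - <<'E'
from h import *
st();goal(0,85,130,11.4)
im=vision.get_image("top");s=vision.get_image("side");cv2.imwrite("pics/t6.png",im[:,:,::-1])
a=cv2.resize(im[170:310,230:400],None,fx=2.3,fy=2.3);b=cv2.resize(s[120:270,230:400],None,fx=2.2,fy=2.2)
c=np.zeros((330,780,3),np.uint8);c[:a.shape[0],:a.shape[1]]=a;c[:b.shape[0],395:395+b.shape[1]]=b
cv2.imwrite("pics/c6.png",c[:,:,::-1])
E
```

```text
clock: 10.9
position: [0.5572, -0.1572, 0.1288]
ee_rot: [2.043, 2.387, 0.0]
force: [-0.6, -1.1, 0.3]
width: 0.44
gripper_force: 0.4
clock: 11.52
position: [0.5518, -0.1226, 0.1287]
ee_rot: [-2.043, -2.387, -0.0]
force: [0.3, 0.3, 0.5]
width: 0.432
gripper_force: 0.4
clock: 12.15
position: [0.5472, -0.093, 0.1287]
ee_rot: [-2.043, -2.387, -0.0]
force: [0.5, -1.2, 0.0]
width: 0.435
gripper_force: 0.4
board [ 23.4 -26. ] z 128.7 yaw 11.5 F [ 0.5 -1.2  0. ] t 12.15 w 0.44
shift [11.34 -0.09 -0.13] turn [-0.  -0.   0.1] world [0.529 0.019 0.13 ]
```

View pics/c6.png

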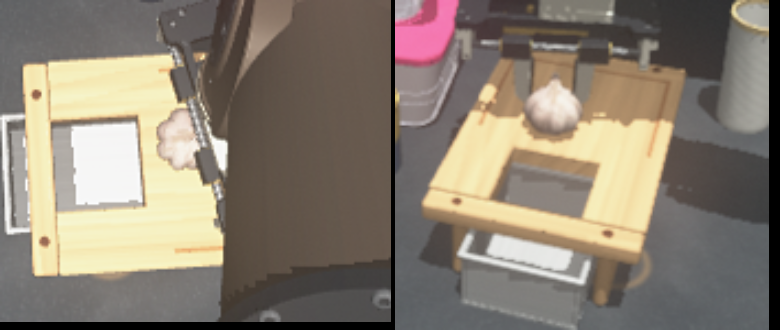

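The garlic (176,140 in the left view) is cradled between the fingers and heading for the opening, so I continue.

```bash
python3 -m creep '4 0.6 0 0 0 0 0;4 1.2 0 0 0 0 0;4 1.8 0 0 0 0 0;4 2.4 0 0 0 0 0;4 3 0 0 0 0 0' && python3 -m creep '4 0.6 0 0 0 0 0;4 1.2 0 0 0 0 0;4 1.8 0 0 0 0 0;4 2.4 0 0 0 0 0;4 3 0 0 0 0 0' && python3 -m creep '4 0.6 0 0 0 0 0;4 1.2 0 0 0 0 0;4 1.8 0 0 0 0 0;4 2.2 0 0 0 0 0;4 2.2 0 0 0 0 0';python3 - <<'E'
from h import *
st();goal(0,85,130,11.4)
im=vision.get_image("top");s=vision.get_image("side")
a=cv2.resize(im[170:310,210:380],None,fx=2.3,fy=2.3);b=cv2.resize(s[120:270,230:400],None,fx=2.2,fy=2.2)
c=np.zeros((330,780,3),np.uint8);c[:a.shape[0],:a.shape[1]]=a;c[:b.shape[0],395:395+b.shape[1]]=b
cv2.imwrite("pics/c7.png",c[:,:,::-1])
E
```

```text
clock: 12.88
position: [0.5425, -0.0633, 0.1287]
ee_rot: [-2.043, -2.387, -0.0]
force: [0.1, 0.0, -0.2]
width: 0.435
gripper_force: 0.1
clock: 13.5
position: [0.5378, -0.0337, 0.1287]
ee_rot: [-2.043, -2.387, 0.0]
force: [-0.2, 0.2, -0.3]
width: 0.44
gripper_force: 0.0
clock: 14.12
position: [0.5345, -0.012, 0.1287]
ee_rot: [-2.042, -2.387, -0.0]
force: [-0.3, 0.3, -0.5]
width: 0.434
gripper_force: 0.0
board [ 7.1 54.3] z 128.7 yaw 11.5 F [-0.3  0.3 -0.5] t 14.125 w 0.43
shift [ 3.15 -0.09 -0.13] turn [-0.  -0.   0.1] world [0.529 0.019 0.13 ]
```

View pics/c7.png

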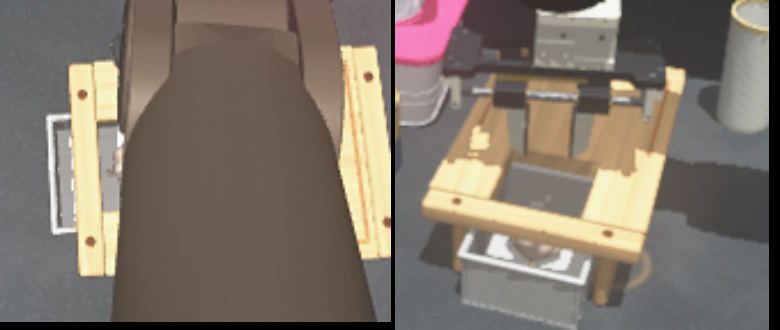

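The garlic has dropped into the pan (side view, about (540,250)). I raise the arm clear, then check numerically that the pan is home and where the garlic lies.

```bash
python3 -m creep '4 0 0 -5 0 0 0;4 0 0 -10 0 0 0;4 -5 0 -15 0 0 0;4 -10 0 -15 0 0 0;4 -16 0 -15 0 0 0' && python3 -m creep '4 -6 0 0 0 0 0;4 -10 0 0 0 0 0;4 -10 0 0 0 0 0;4 -10 0 0 0 0 0;4 -10 0 0 0 0 0'
python3 - <<'E'
from h import *
np.set_printoptions(precision=1,suppress=True)
st()
im=vision.get_image("top");old=cv2.imread("pics/t5.png")[:,:,::-1]
for n,i in(("before",old),("now",im)):
    for v in(228,240,255,265):print(n,v,i.max(2)[v,226:250])
print([(ray("top",[[u,v]],.066)*1000-C)@Rb for u,v in((229.5,228),(231,255))])
d=(np.abs(im.astype(int)-old).max(2)>40).astype(np.uint8)
c=big(d,(232,294,217,264));print("garlic",c.min(0),c.max(0),cv2.contourArea(c),(rect(ray("top",c,.033))[0]-C)@Rb)
# bystanders vs first picture
f=cv2.imread("pics/t.png")[:,:,::-1];e=np.abs(im.astype(int)-f).max(2)
print("mug..peeler change",[(e[y0:y1,x0:x1]>60).mean().round(3) for x0,x1,y0,y1 in((275,320,115,170),(235,262,122,160),(203,228,135,163),(158,178,135,208))])
E
```

```text
clock: 14.85
position: [0.56, -0.1718, 0.28]
ee_rot: [2.04, 2.387, 0.003]
force: [1.2, 1.7, 0.2]
width: 0.436
gripper_force: 0.0
clock: 15.48
position: [0.575, -0.2677, 0.2787]
ee_rot: [-2.04, -2.388, -0.001]
force: [0.1, 0.6, -0.3]
width: 0.436
gripper_force: 0.0
board [  59.  -199.2] z 278.7 yaw 11.6 F [ 0.1  0.6 -0.3] t 15.475 w 0.44
before 228 [105 106 107 102 132 255 209 115  87 161 160 159 159 158 154 221 247 244
 244 244 244 244 244 244]
before 240 [107 105 106 104 103 230 244 197  89 124 164 162 163 162 157 232 238 244
 244 244 244 244 244 244]
before 255 [108 108 108 108 105 104 246 218 160  91 146 166 166 164 166 162 207 238
 245 244 244 244 244 244]
before 265 [106 109 107 108 107  99 223 255 174  86 105 166 165 164 164 162 255 232
 244 244 244 244 244 244]
now 228 [103 104 105  99 130 255 208 113  86 157 159 156 158 157 153 219 247 244
 243 243 243 243 244 244]
now 240 [106 102 104 101 101 230 244 193  88 123 162 161 162 160 155 231 237 244
 244 243 243 243 243 244]
now 255 [107 106 105 105 104 104 246 216 159  89 143 164 162 163 163 160 204 237
 245 244 243 243 243 243]
now 265 [105 106 105 106 106  97 222 255 173  84 105 164 163 163 163 160 255 231
 244 244 243 243 243 243]
[array([[ 38. , 175.7]]), array([[-22.3, 175.1]])]
garlic [261 230] [282 254] 268.5 [ 4.5 82.4]
mug..peeler change [np.float64(0.0), np.float64(0.0), np.float64(0.001), np.float64(0.0)]
```

Pan edge is at board y = 175 mm (home) and hasn't moved. The garlic lies in the pan below the opening, and the bystanders are unchanged.

```bash
python3 -c "
from cell import job
print(job.sign_off())"
```

```text
the job is handed in; nothing more can be done
None
```

The pan is fully home against the bay's stop, the garlic has dropped through the opening into it, the mug, jar, shaker and peeler are where they were, and the job was handed in at about 15.5 s.

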